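Raise the chip guard window to its height stop and bolt it up

TASK

Push the clear chip-guard window up from underneath its metal lip until you feel the lip bear firmly on the height stop's rubber foot, then slide the stop's bolt fully home under the lip so that the window is locked up at that height. Never press the window against the stop with more than about 15 newtons nor push on any part of the guard with more than about 20, and leave the other things on the bench where they are.

Things in the scene. Friction and masses are not known exactly. Their poses are not given: they have to be found in the camera images.
- guard: Fixed green steel frame on the bench: base plate 100 x 450 x 12 mm (x from -30 to 70 mm), two posts 30 x 30 mm at y = +-185 mm, 470 mm tall, top beam with two round spring balancers. Origin on the bench midway between the posts; x points away from the robot through the window, y along the window, z up; turned by up to about 12 degrees. A grey vise stands behind it.
- sash_body: The window (sash): clear panel 316 mm wide, 190 mm high, sliding straight up and down between the posts; along its foot an aluminium lip 300 mm long, 16 mm thick, sticks out 47 mm from the panel towards the robot. Origin and axes: those of lip_edge. Counterbalanced by springs, it stays where it is left; moving it takes 2 to 7 N up or down.
- lip_edge (a point): Middle of the lower front edge of the window's lip, axes as the guard's, 50 mm in front of the guard's origin. The lip's flat underside is the plane z = 0 of this point, from here 47 mm to +x and 150 mm to either side; its top is 16 mm higher. At the start it stands 75 to 105 mm above the bench.
- stop: Height stop on the -y (robot's right) post. An arm over the lip's -y end (135 mm to -y, 18 mm to +x of lip_edge) carries an adjusting screw with a round rubber foot, 24 mm diameter. Origin: on the screw's axis, where the foot's underside is when screwed fully up; it is now set 0 to 12 mm below that: feel for it, 1 mm too far takes 10 N or more. Axes as the guard's.
- bolt: Locking bolt, a 12 mm round steel rod carried by the stop; origin: centre of its inner (+y) end, 37 mm below the stop's origin. It slides along +y. Its y in the stop's frame: -22 to -17 mm drawn, +8 mm fully home against a rigid end. Takes about 3 N, stays where left. Home, it lies 3 to 15 mm below a lip that is up at the foot; shot while the window is lower, it blocks the lip.
- knob (a point): Centre of the bolt's black ball knob, 20 mm diameter, carried by the bolt: 68 mm to -x (towards the robot) and 83 mm to -y of the bolt's origin, on a level round stem 10 mm thick along x. It is 50 mm nearer the robot than the lip's edge, on the -y side of the bolt's housing (26 x 40 mm). Pushed to +y from its free -y side it carries the bolt home.
- grinder: Loose blue angle grinder, 320 mm long, lying on the bench; leave alone. Origin at its underside.
- wrench: Loose wrench; leave alone. Origin at its underside.
- spray: Loose red can, 64 mm diameter, 190 mm tall; leave alone. Origin at its underside.
- tin: Loose open steel tin, 80 mm diameter, 90 mm tall; leave alone. Origin at its underside.
- sander: Loose grey sanding block 120 x 60 x 35 mm; leave alone. Origin at its underside.
- jar: Loose glass jar, 70 mm diameter, 90 mm tall; leave alone. Origin at its underside.

How it is judged:
By the outcome, as a careful person would: the job done as asked, in the order asked, and still so for the second after the job is handed in, with the robot touching nothing.
It also fails if it takes over 70 s, if anything falls off the work surface, if the arm or the gripper's body presses on something with over 40 N, if the wrist force passes 120 N, or if a joint passes its speed limit or range.

ROBOT

A 7-joint arm with a two-finger parallel gripper is mounted at the origin on the work surface. World frame = base frame: x ahead of the robot, y to its left, z up, the work surface at z = 0. Lengths are in m, angles in rad, forces in N, time in s.
With the tool pointing down it reaches from about 0.4 to 0.9 m from the base axis. Payload 5.5 kg.
Tool frame: the origin (TCP) lies at the very end of the fingers, on their centre line; the grasp point (between the pads) lies 19 mm behind it; z points along the fingers, y is the line along which they close (so a half turn about z gives the same grasp; the last joint's range is limited). The gripper opens to 92 mm and grips with 3 to 60 N. Pads are 19 mm wide; open, the fingers measure 130 mm over their backs; the gripper's body (75 mm by 190 mm) begins 47 mm behind the grasp point.
Start: joints at [-0.858, 0.501, -0.427, 1.55, 0.221, 1.138, -0.21], TCP at [0.283, 0.585, 0.227] pointing down, gripper open.
Joint ranges: [-2.88, 2.88], [-0.31, 2.03], [-1.54, 1.56], [0.2, 2.42], [-1.41, 4.55], [0.19, 2.02], [-2.57, 2.57]. Speed limits (rad/s): [2.57, 2.57, 3.14, 3.14, 3.14, 3.14, 3.14].

INTERFACE

Orientations are given as a rotation vector (axis times angle).
In Python, from station import observe, eyes, arm, recognise, masks_of, landmark_of gives the robot as it stands. The module is installed in compiled form; this text tells all that it offers.
- The arm moves only by the shell command python3 -m pendant 'ROWS' [FORCE]. ROWS is JSON, a list of rows, each a list of 7 numbers: the turn, a rotation vector about the tool's x, y, z in degrees, then the shift along the tool's x, y, z in mm, then the opening, from 0 (shut) to 1 (fully open). A call has exactly 8 rows; each row is the pose to reach, as a shift and turn from the pose commanded when the call began, along the tool's axes at that moment; what a row does not reach only later rows make up. A row lasts 1/12 s, in which the tool goes at most 41.7 mm and 7.16 degrees, less where a joint would pass 70% of its speed; a pose out of reach is approached as far as the arm can. A call with a gripper value outside its range is refused whole. The fingers move at their own pace and stop on an object; FORCE is the grip in N (left out, the last holds). Time passes only in rows, so rows that repeat a pose let the fingers close, or fill a call up. It gives the time, the measured TCP pose, the force, the opening and the grip force at its end, in the units of the state.
- observe(): the state, without advancing time (a new reading comes with each control period).
- eyes.camera(name): name is "side" or "top"; returns a dict with "image" (400x640x3 uint8, blue, green, red), "depth" (400x640 float32, m along the optical axis (not along the pixel's ray), 0 where there is no reading), "mtx" (3x3 intrinsics, pixels), "dist" ([k1, k2, p1, p2, k3] as OpenCV has them; the pictures are not rectified), "R" (3x3) and "t" (3): a world point X has camera coordinates R X + t. Camera axes: x right, y down, z forward; pixel columns grow to the right and rows downward; lengths in m; the calibration is good to about 2 mm. A picture is of the moment at which its call begins.
- arm.finish_job(): hands the job in; it is judged then, once.
Trained networks look in a picture, given as the dict that the camera call returned (one of the last four; its "shot" number tells which), for a name from the list of things; names that differ only in an ending like _2 or _b are one class to them, and where a whole thing is asked for, a point or a joint stands for the part that bears it (a point fixed in the world has none). Each returns a list of dicts, best first, with "p" (0 to 1); they miss things now and then, are a little off and sometimes report something else, mostly with a low value. They report only what shows in the picture. A call takes as long as a camera call.
- recognise(picture, thing): "point" ([x, y, z] in m, in world coordinates, good to about 4 mm: the middle of the surface that is visible of it).
- masks_of(picture, thing): "mask" (400x640 bool, what is visible of it).
- landmark_of(picture, thing): "point" ([x, y, z] in m, in world coordinates, good to about 4 mm: a listed point, or the origin of a listed thing).
The state is a dict: "t": time; "qpos": joint angles; "dq": joint speeds; "joint_efforts": joint torques, N m; "tcp_pos": TCP position; "orientation": TCP orientation; "ft_force": force on the tool from outside, world axes, zero at the start; "moment": the same for the moment, N m; "width": opening from 0.0 (shut) to 1.0 (fully open); "gripper_force": force on a finger pad.
Only numpy, scipy, OpenCV 4.12 (cv2) and the standard library are available. Lean on these libraries where they do the work, as an engineer would, in place of code of your own. Each camera call takes 0.05 s, during which the arm holds its last target. There are 200 camera calls.

## Working session

There is one attempt and no reset: what is moved stays moved. The work goes in short steps, Python scripts to look and compute and a shell command to move; the robot and the scene stay as the last step left them, time stands still between calls to the robot, and variables do not carry over. Pictures are saved under pics/ and viewed, at most 10 in all, crops included, and the job is handed in when it is done.

```bash
mkdir -p pics
python3 - <<'E'
from station import observe, eyes, recognise, landmark_of
import cv2, numpy as np
s=observe(); print(s)
for n in ("side","top"):
    p=eyes.camera(n); cv2.imwrite(f"pics/{n}0.png",p["image"])
    print(n,p["R"].round(3).tolist(),p["t"].round(3).tolist(),p["mtx"].round(1).tolist())
    for th in ["guard","lip_edge","stop","bolt","knob","grinder","wrench","spray","tin","sander","jar"]:
        r=landmark_of(p,th); print(th,[(np.round(a["point"],4).tolist(),round(float(a["p"]),2)) for a in r[:2]])
E
```

```text
{'t': 0.0, 'qpos': array([-0.85779786,  0.50186736, -0.42677811,  1.55146684,  0.22078261,
        1.13827342, -0.21029995]), 'dq': array([-0.0009078 ,  0.00095929, -0.00178447, -0.00031896, -0.0006703 ,
       -0.00218816,  0.00052767]), 'joint_efforts': array([-4.21224631e-04, -5.66598129e+01, -5.81614450e+00, -2.79115248e+01,
       -6.86604227e-02,  3.08818650e-02,  1.73189942e-04]), 'tcp_pos': array([0.28234177, 0.58469233, 0.22565794]), 'orientation': array([-7.00424138e-01, -3.06198274e+00,  2.97329799e-03]), 'ft_force': array([-0.10625295,  0.4006726 ,  0.39230295]), 'moment': array([-0.00963323,  0.02548107,  0.05852867]), 'gripper_force': 0.0, 'width': 0.9981354913872171}
side [[0.744, -0.668, 0.019], [-0.331, -0.393, -0.858], [0.58, 0.632, -0.514]] [-0.41, 0.318, 1.002] [[409.1, 0.0, 322.0], [0.0, 409.1, 191.0], [0.0, 0.0, 1.0]]
guard [([0.6772, 0.0149, -0.003], 0.6), ([0.5748, -0.4341, 0.0001], 0.44)]
lip_edge [([0.6224, 0.0124, 0.0858], 0.78), ([0.4292, 0.3929, 0.0028], 0.74)]
stop [([0.6581, -0.1188, 0.2385], 0.91)]
bolt []
knob [([0.5963, -0.2296, 0.1981], 0.44)]
grind
[... 196 characters left out ...]
 0.68)]
jar [([0.573, -0.435, 0.0006], 0.83)]
top [[-0.037, -0.999, -0.003], [-0.978, 0.037, -0.207], [0.207, -0.004, -0.978]] [0.011, 0.587, 1.625] [[509.5, 0.0, 325.1], [0.0, 509.5, 208.1], [0.0, 0.0, 1.0]]
guard [([0.6725, 0.0187, 0.0006], 0.84)]
lip_edge [([0.6243, 0.0091, 0.0841], 0.61)]
stop [([0.658, -0.1194, 0.2394], 0.71)]
bolt []
knob [([0.5965, -0.2245, 0.2048], 0.68)]
grinder [([0.4334, 0.399, -0.0011], 0.7)]
wrench [([0.4421, 0.1347, 0.0018], 0.78)]
spray [([0.5817, 0.3979, 0.0042], 0.91)]
tin [([0.4536, -0.3951, -0.0042], 0.79)]
sander [([0.425, -0.1079, -0.0002], 0.56), ([0.4294, 0.3987, -0.0024], 0.22)]
jar [([0.5711, -0.4317, -0.002], 0.93), ([0.4384, 0.1355, 0.0012], 0.71)]
```

View pics/side0.png

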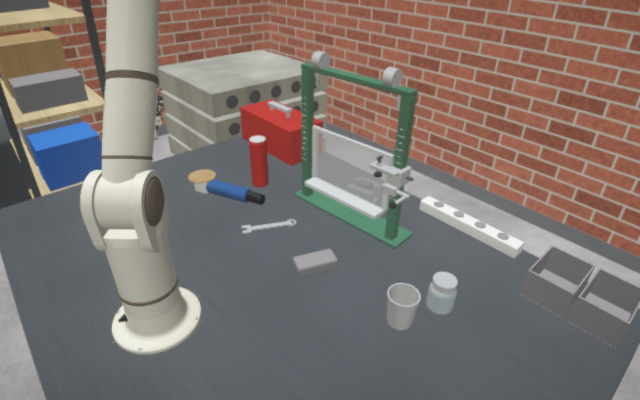

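View pics/top0.png

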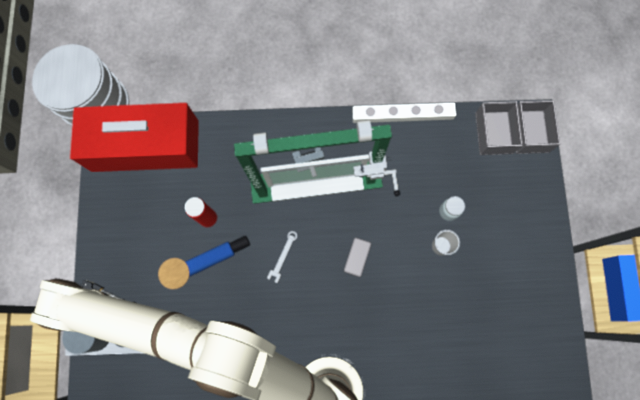

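The side view shows the guard around (355,160) with the stop near (390,175). In the top view the lip runs (270,195)–(363,183), which means a positive yaw of about 7°, and the knob is at (396,192). Next I'll measure the guard's yaw from depth and test an arm kinematic hypothesis, since I need the tool horizontal to get under the lip.

```bash
cat > h.py <<'E'
import numpy as np, cv2, itertools
from scipy.spatial.transform import Rotation as Ro
from station import observe, eyes, recognise, masks_of, landmark_of
def cloud(p):
    d=p["depth"]; v,u=np.nonzero(d>0)
    n=cv2.undistortPoints(np.c_[u,v].astype(float)[:,None],p["mtx"],p["dist"])[:,0]
    z=d[v,u]; c=np.c_[n*z[:,None],z]
    W=np.zeros(d.shape+(3,)); W[:]=np.nan; W[v,u]=(c-p["t"])@p["R"]; return W
E
python3 - <<'E'
from h import *
for n in ("top","side"):
    p=eyes.camera(n); W=cloud(p)
    for th in ("sash_body","guard","stop","bolt","knob","lip_edge"):
        r=masks_of(p,th)
        if not r: print(n,th,"none"); continue
        P=W[r[0]["mask"]]; P=P[~np.isnan(P[:,0])]
        print(n,th,round(float(r[0]["p"]),2),len(P),np.percentile(P,[3,50,97],axis=0).round(3).tolist())
        if th in("sash_body","lip_edge"):
            L=P[(P[:,2]>.075)&(P[:,2]<.13)&(P[:,0]<.69)]
            if len(L)>30:
                zt=np.median(L[:,2]); L=L[abs(L[:,2]-zt)<.008]
                box=cv2.minAreaRect((L[:,:2]*1000).astype(np.float32)); print("  lip top z",zt.round(4),len(L),"rect",box)
s=observe(); T=Ro.from_rotvec(s["orientation"]).as_matrix(); q=s["qpos"]
print("tool axes",T.round(3).tolist())
for sg in itertools.product([1,-1],repeat=6):
    R=np.eye(3)
    for i,a in enumerate("yzyzy"): R=R@Ro.from_euler(a,sg[i]*q[i+1]).as_matrix()
    if R[2,2]<-.995: print(sg,R[:,2].round(3))
E
```

```text
top sash_body 0.86 3236 [[0.623, -0.126, 0.094], [0.664, 0.019, 0.14], [0.684, 0.158, 0.291]]
  lip top z 0.1005 1321 rect ((648.2232666015625, 13.338821411132812), (51.95878982543945, 301.9184875488281), 5.209989547729492)
top guard 0.87 7053 [[0.628, -0.175, 0.011], [0.667, 0.028, 0.266], [0.699, 0.208, 0.528]]
top stop 0.72 627 [[0.599, -0.235, 0.005], [0.656, -0.168, 0.259], [0.709, -0.108, 0.277]]
top bolt 0.57 72 [[0.588, -0.237, 0.2], [0.613, -0.226, 0.207], [0.665, -0.204, 0.214]]
top knob 0.43 151 [[0.589, -0.25, -0.002], [0.643, -0.227, 0.205], [0.712, -0.201, 0.213]]
top lip_edge 0.55 323 [[0.367, 0.097, -0.002], [0.436, 0.136, 0.008], [0.516, 0.181, 0.015]]
side sash_body 0.61 4823 [[0.625, -0.132, 0.091], [0.67, 0.01, 0.17], [0.684, 0.159, 0.286]]
  lip top z 0.0992 989 rect ((648.4288940429688, 12.912734985351562), (57.21583938598633, 312.1245422363281), 5.155933856964111)
side guard 0.79 11407 [[0.632, -0.183, 0.006], [0.671, -0.003, 0.191], [0.735, 0.209, 0.506]]
side stop 0.73 937 [[0.593, -0.231, 0.189], [0.657, -0.181, 0.233], [0.707, -0.108, 0.266]]
side bolt 0.72 134 [[0.586, -0.237, 0.196], [0.638, -0.227, 0.204], [0.663, -0.192, 0.208]]
side knob 0.42 117 [[0.586, -0.237, 0.196], [0.635, -0.227, 0.204], [0.662, -0.196, 0.208]]
side lip_edge 0.66 4829 [[0.626, -0.132, 0.092], [0.67, 0.009, 0.171], [0.684, 0.159, 0.286]]
  lip top z 0.0992 989 rect ((648.4288940429688, 12.912734985351562), (57.21583938598633, 312.1245422363281), 5.155933856964111)
tool axes [[-0.901, 0.435, -0.0], [0.435, 0.901, 0.0], [0.0, 0.0, -1.0]]
(1, 1, 1, 1, 1, 1) [ 0. -0. -1.]
(1, 1, 1, 1, 1, -1) [ 0. -0. -1.]
(1, -1, 1, -1, 1, 1) [ 0.  0. -1.]
(1, -1, 1, -1, 1, -1) [ 0.  0. -1.]
(-1, 1, -1, 1, -1, 1) [-0.  0. -1.]
(-1, 1, -1, 1, -1, -1) [-0.  0. -1.]
(-1, -1, -1, -1, -1, 1) [-0. -0. -1.]
(-1, -1, -1, -1, -1, -1) [-0. -0. -1.]
```

```bash
python3 -m pendant '[[0,0,0,-20,-24,-10,0],[0,0,0,-40,-48,-20,0],[0,0,0,-60,-72,-30,0],[0,0,0,-80,-96,-40,0],[0,0,0,-100,-120,-50,0],[0,0,0,-120,-144,-60,0],[0,0,0,-140,-168,-70,0],[0,0,0,-158,-190,-80,0]]' 20; python3 -c "
from station import observe
s=observe();print(s['qpos'].tolist(),s['tcp_pos'].tolist(),s['orientation'].tolist())"
```

```text
t: 2.57
tcp_pos: [0.3426, 0.3437, 0.3073]
orientation: [0.701, 3.062, 0.0]
ft_force: [0.6, -0.3, -0.6]
width: 0.47
gripper_force: 0.0
[-0.4865187956263203, 0.1134180219786197, -0.38460263293309016, 1.8523768267448677, 0.046232528161885396, 1.184077073334833, 0.23408360945590595] [0.34259227286951044, 0.3436621147067571, 0.307326716758478] [0.7014123910543931, 3.061831034077155, 0.00019527197539921827]
```

```bash
python3 -m pendant '[[0,3,0,0,0,-5,0],[0,6,0,0,0,-10,0],[0,9,0,0,0,-15,0],[0,12,0,0,0,-20,0],[0,15,0,0,0,-20,0],[0,18,0,0,0,-20,0],[0,20,0,0,0,-20,0],[0,20,0,0,0,-20,0]]'; python3 -c "
from station import observe
s=observe();print(s['qpos'].tolist(),s['tcp_pos'].tolist(),s['orientation'].tolist())"
```

```text
t: 3.23
tcp_pos: [0.3436, 0.3443, 0.3259]
orientation: [-0.629, -2.726, -0.109]
ft_force: [0.2, -0.4, 0.1]
width: 0.006
gripper_force: 0.0
[-0.33347222130829535, 0.2205810258203081, -0.3311189408727914, 1.7358609264655012, -0.2472560308369877, 1.3623085220931703, 0.5262199653490601] [0.3436278534345851, 0.34425623471397654, 0.3258549374192776] [-0.6288116305891044, -2.7260101588984575, -0.10923874365796157]
```

```bash
cat > fk.py <<'E'
import numpy as np
from scipy.spatial.transform import Rotation as Ro
from scipy.optimize import least_squares
D=[([-0.85779786,0.50186736,-0.42677811,1.55146684,0.22078261,1.13827342,-0.21029995],[0.28234177,0.58469233,0.22565794],[-7.00424138e-01,-3.06198274e+00,2.97329799e-03]),
([-0.4865187956263203,0.1134180219786197,-0.38460263293309016,1.8523768267448677,0.046232528161885396,1.184077073334833,0.23408360945590595],[0.34259227286951044,0.3436621147067571,0.307326716758478],[0.7014123910543931,3.061831034077155,0.00019527197539921827]),
([-0.33347222130829535,0.2205810258203081,-0.3311189408727914,1.7358609264655012,-0.2472560308369877,1.3623085220931703,0.5262199653490601],[0.3436278534345851,0.34425623471397654,0.3258549374192776],[-0.6288116305891044,-2.7260101588984575,-0.10923874365796157])]
def fk(q,P,sg):
    # P: b,c,d1,d3,d5,d7 ; sg: sign of (z chain, y chain, q1, q7)
    b,c,d1,d3,d5,d7=P; z,y,s1,s7=sg
    e=lambda a,t:Ro.from_euler(a,t)
    r=e('z',b+s1*q[0]); p=np.array([0,0,d1])
    r=r*e('y',y*q[1])*e('z',z*q[2]); p=p+r.apply([0,0,d3])
    r=r*e('y',y*q[3])*e('z',z*q[4]); p=p+r.apply([0,0,d5])
    r=r*e('y',y*q[5])*e('z',s7*q[6]+c); p=p+r.apply([0,0,d7])
    return p,r
E
python3 - <<'E'
from fk import *
import itertools
out=[]
for sg in itertools.product([1,-1],repeat=4):
  for b0 in(0,1.6,3.1,-1.6):
   for c0 in (0,1.6,3.1,-1.6):
    def f(P):
        o=[]
        for q,p,w in D:
            pp,r=fk(q,P,sg); o+=list((pp-p)*3)+list((Ro.from_rotvec(w).inv()*r).as_rotvec())
        return o
    s=least_squares(f,[b0,c0,.3,.4,.4,.25]); out.append((s.cost,sg,s.x.round(4).tolist()))
out.sort(key=lambda a:a[0])
for o in out[:4]: print(o)
E
```

```text
(np.float64(0.00038151432981490033), (-1, -1, -1, -1), [3.0988, -1.6127, 0.3288, 0.5101, 0.4636, 0.354])
(np.float64(0.0003815143298149008), (-1, -1, -1, -1), [-3.1844, -1.6127, 0.3288, 0.5101, 0.4636, 0.354])
(np.float64(0.0003815143298149018), (-1, 1, -1, -1), [-0.0428, 1.5289, 0.3288, 0.5101, 0.4636, 0.354])
(np.float64(0.00038151432981490223), (-1, 1, -1, -1), [-0.0428, 1.5289, 0.3288, 0.5101, 0.4636, 0.354])
```

```bash
cat >> fk.py <<'E'
SG=(-1,1,-1,-1)
LO=np.array([-2.88,-.31,-1.54,.2,-1.41,.19,-2.57]);HI=np.array([2.88,2.03,1.56,2.42,4.55,2.02,2.57])
def fk2(q,P,full=False):
    b,c,d1,d3,d5,d7,x3,y3,y5,x7=P; e=lambda a,t:Ro.from_euler(a,t)
    r=e('z',b-q[0]); p=np.array([0,0,d1])
    r=r*e('y',q[1])*e('z',-q[2]); p=p+r.apply([x3,y3,d3]); el=p
    r=r*e('y',q[3])*e('z',-q[4]); p=p+r.apply([-x3,y5,d5]); wr=p
    r=r*e('y',q[5]); p=p+r.apply([x7,0,d7]); r=r*e('z',c-q[6])
    return (p,r,el,wr) if full else (p,r)
def resid(P):
    o=[]
    for q,p,w in D:
        pp,r=fk2(q,P); o+=list((pp-p)*3)+list((Ro.from_rotvec(w).inv()*r).as_rotvec())
    return np.array(o)
def fit():
    return least_squares(lambda P:np.r_[resid(P),1e-3*np.array(P)[6:],1e-2*np.array([P[0],P[1]-np.pi/2])],[0,1.5708,.33,.5,.45,.35,0,0,0,0])
E
python3 - <<'E'
from fk import *
s=fit(); print(s.x.round(4), np.abs(resid(s.x)).max())
P=s.x
yaw=np.deg2rad(5.2)
rng=np.random.default_rng(0)
def target(pitchup,dyaw,roll=0):
    a=yaw+dyaw; z=np.array([np.cos(a)*np.cos(pitchup),np.sin(a)*np.cos(pitchup),np.sin(pitchup)])
    y=np.array([-np.sin(a),np.cos(a),0]); x=np.cross(y,z); return Ro.from_matrix(np.c_[x,y,z])
for name,pos in (("lip low",(.645,.0,.07)),("lip high",(.645,-.05,.205)),("knob",(.605,-.26,.2))):
  for pu in (-30,-15,0,15):
   for flip in (0,1):
    T=target(np.deg2rad(pu),0)
    if flip: T=T*Ro.from_euler('z',np.pi)
    best=None
    for k in range(25):
        q0=rng.uniform(LO,HI)
        f=lambda q:np.r_[(fk2(q,P)[0]-pos)*5,(T.inv()*fk2(q,P)[1]).as_rotvec(),1e-4*(q-(LO+HI)/2)]
        r=least_squares(f,q0,bounds=(LO,HI))
        if best is None or r.cost<best.cost: best=r
    pp,_,el,wr=fk2(best.x,P,True)
    print(name,pu,flip,"cost %.5f"%best.cost,best.x.round(2),"elbow",el.round(2),"wrist",wr.round(2))
E
```

```text
Still running in the background as job /tmp/bash_jobs.1000/3d8f60dd7bed (pid 579). You'll get a notice when it ends.
```

```bash
cat /tmp/bash_jobs.1000/3d8f60dd7bed/stdout; kill -- -$(cat /tmp/bash_jobs.1000/3d8f60dd7bed/pid); nproc
```

```text
4
```

```bash
export OMP_NUM_THREADS=1 OPENBLAS_NUM_THREADS=1; timeout 60 python3 -u - <<'E'
from fk import *
import time
t=time.time(); s=least_squares(lambda P:np.r_[resid(P),1e-3*np.array(P)[6:],1e-2*np.array([P[0],P[1]-np.pi/2])],[0,1.5708,.33,.5,.45,.35,0,0,0,0],max_nfev=30)
P=s.x; print(P.round(4).tolist(), np.abs(resid(P)).max(),time.time()-t)
rng=np.random.default_rng(0)
def target(pu,a):
    z=np.array([np.cos(a)*np.cos(pu),np.sin(a)*np.cos(pu),np.sin(pu)]); y=np.array([-np.sin(a),np.cos(a),0]); return Ro.from_matrix(np.c_[np.cross(y,z),y,z])
for name,pos in (("low",(.645,.0,.07)),("high",(.645,-.05,.205)),("knob",(.605,-.26,.2))):
  for pu in (-20,0):
   for fl in (0,1):
    T=target(np.deg2rad(pu),.09)*Ro.from_euler('z',fl*np.pi); best=None
    for k in range(5):
        q0=rng.uniform(LO,HI); q0[4]=np.pi if k<3 else 0; q0[2]=0
        f=lambda q:np.r_[(fk2(q,P)[0]-pos)*5,(T.inv()*fk2(q,P)[1]).as_rotvec(),1e-3*(q-(LO+HI)/2)]
        r=least_squares(f,q0,bounds=(LO,HI),max_nfev=30)
        if best is None or r.cost<best.cost: best=r
    pp,_,el,wr=fk2(best.x,P,True)
    print(name,pu,fl,"err %.4f"%np.abs(f(best.x)[:6]).max(),best.x.round(2).tolist(),"el",el.round(2).tolist(),"wr",wr.round(2).tolist(),round(time.time()-t))
E
```

```text
[0.0003, 1.5711, 0.3476, 0.5041, 0.4842, 0.3546, -0.0039, -0.0181, -0.0079, 0.0126] 0.00011186905910072424 0.05983543395996094
low -20 0 err 0.0000 [0.52, 1.0, -0.45, 2.41, 3.32, 1.33, -1.13] el [0.36, -0.23, 0.62] wr [0.31, -0.02, 0.18] 1
low -20 1 err 0.0000 [-0.39, 1.02, 0.45, 2.41, 3.23, 1.47, 1.18] el [0.4, 0.15, 0.62] wr [0.31, -0.04, 0.18] 2
low 0 0 err 0.0000 [0.81, 1.47, -0.59, 2.28, 3.8, 1.6, -0.77] el [0.34, -0.37, 0.39] wr [0.29, -0.02, 0.06] 3
low 0 1 err 0.0000 [-0.88, 1.7, 0.73, 2.3, 2.5, 1.73, 0.5] el [0.33, 0.38, 0.3] wr [0.29, -0.04, 0.06] 3
high -20 0 err 0.0492 [-0.73, 1.08, 1.23, 2.42, 3.64, 1.47, -2.57] el [0.32, 0.29, 0.6] wr [0.33, -0.11, 0.33] 4
high -20 1 err 0.0466 [-0.83, 1.68, 1.56, 2.42, 3.43, 1.73, -0.03] el [0.34, 0.37, 0.31] wr [0.33, -0.11, 0.34] 5
high 0 0 err 0.0135 [0.17, 0.91, 0.08, 2.42, 3.47, 1.78, -1.57] el [0.39, -0.08, 0.66] wr [0.29, -0.09, 0.19] 6
high 0 1 err 0.0136 [0.15, 0.91, 0.1, 2.42, 3.46, 1.79, 1.55] el [0.39, -0.08, 0.66] wr [0.29, -0.09, 0.19] 7
knob -20 0 err 0.0007 [1.9, 1.52, -1.53, 2.33, 2.39, 0.44, 0.66] el [-0.17, -0.48, 0.36] wr [0.27, -0.28, 0.33] 8
knob -20 1 err 0.0000 [-0.2, 1.24, 1.27, 2.28, 3.78, 1.87, 0.62] el [0.46, 0.09, 0.53] wr [0.27, -0.3, 0.31] 9
knob 0 0 err 0.0000 [0.89, 0.88, -0.06, 2.25, 4.08, 1.53, -1.55] el [0.23, -0.31, 0.67] wr [0.25, -0.29, 0.19] 9
knob 0 1 err 0.0000 [0.45, 0.95, 0.41, 2.25, 3.9, 1.82, 1.35] el [0.36, -0.19, 0.65] wr [0.25, -0.29, 0.19] 10
```

```bash
cat >> fk.py <<'E'
PK=[0.0003,1.5711,0.3476,0.5041,0.4842,0.3546,-0.0039,-0.0181,-0.0079,0.0126]
def target(pu,a,fl=0):
    z=np.array([np.cos(a)*np.cos(pu),np.sin(a)*np.cos(pu),np.sin(pu)]); y=np.array([-np.sin(a),np.cos(a),0]); return Ro.from_matrix(np.c_[np.cross(y,z),y,z])*Ro.from_euler('z',fl*np.pi)
def ik(pos,T,q0,ref=None,w=1e-3):
    ref=(LO+HI)/2 if ref is None else ref
    f=lambda q:np.r_[(fk2(q,PK)[0]-pos)*5,(T.inv()*fk2(q,PK)[1]).as_rotvec(),w*(q-ref)]
    r=least_squares(f,np.clip(q0,LO+.01,HI-.01),bounds=(LO,HI),max_nfev=25); return r.x,np.abs(f(r.x)[:6]).max()
E
sed -i '/^def fit/,+1d' fk.py
OMP_NUM_THREADS=1 timeout 200 python3 -u - <<'E'
from fk import *
Y=np.deg2rad(5.2); E=np.array([.6245,.011])
G=lambda x,y:E+np.array([[np.cos(Y),-np.sin(Y)],[np.sin(Y),np.cos(Y)]])@[x,y]
for pd in (5,12):
 for dy in (-20,0,20):
  for l in (-.08,0,.08):
   for fl in (0,1):
    T=target(-np.deg2rad(pd),Y+np.deg2rad(dy),fl)
    z=lambda u:u-.010-.022*np.tan(np.deg2rad(pd))
    pl=np.r_[G(.022,l),z(.082)]; ph=np.r_[G(.022,l),z(.225)]
    out=[]
    for q3 in (0,):
        q0=np.array([.3,1.1,q3,2.2,3.3,1.5,-1.5 if fl==0 else 1.5])
        qh,eh=ik(ph,T,q0); ql,e=ik(pl,T,qh,qh)
        if eh<.004 and e<.004:
            m=min((qh-LO).min(),(HI-qh).min(),(ql-LO).min(),(HI-ql).min())
            print(pd,dy,l,fl,"err %.4f %.4f"%(eh,e),"marg %.2f"%m,qh.round(2).tolist(),ql.round(2).tolist(),"wr",fk2(ql,PK,True)[3].round(2).tolist())
E
```

```text
5 -20 0.08 0 err 0.0000 0.0000 marg 0.03 [-0.18, 0.81, -0.44, 2.39, 2.39, 1.71, -1.34] [-0.54, 1.14, -0.05, 2.25, 2.32, 1.69, -1.72] wr [0.3, 0.18, 0.09]
5 -20 0.08 1 err 0.0000 0.0000 marg 0.03 [-0.26, 0.79, -0.36, 2.39, 2.37, 1.66, 1.75] [-0.38, 1.15, -0.19, 2.24, 2.4, 1.79, 1.54] wr [0.3, 0.18, 0.09]
5 20 -0.08 0 err 0.0000 0.0000 marg 0.16 [0.34, 0.79, 0.24, 2.26, 4.09, 1.56, -1.76] [0.45, 1.13, 0.1, 2.13, 4.08, 1.62, -1.54] wr [0.33, -0.22, 0.09]
5 20 -0.08 1 err 0.0000 0.0000 marg 0.16 [0.2, 0.83, 0.4, 2.26, 4.04, 1.65, 1.32] [0.38, 1.14, 0.17, 2.12, 4.04, 1.68, 1.57] wr [0.33, -0.22, 0.09]
5 20 0 0 err 0.0000 0.0000 marg 0.06 [0.26, 0.77, 0.12, 2.36, 3.93, 1.52, -1.64] [0.38, 1.14, -0.01, 2.21, 3.95, 1.62, -1.41] wr [0.32, -0.14, 0.09]
5 20 0 1 err 0.0001 0.0000 marg 0.07 [0.09, 0.8, 0.3, 2.35, 3.89, 1.62, 1.4] [0.25, 1.15, 0.11, 2.21, 3.89, 1.71, 1.64] wr [0.33, -0.14, 0.09]
5 20 0.08 0 err 0.0005 0.0000 marg 0.00 [-0.19, 0.81, 0.36, 2.42, 3.65, 1.66, -1.77] [0.23, 1.16, -0.07, 2.27, 3.77, 1.67, -1.35] wr [0.32, -0.06, 0.09]
5 20 0.08 1 err 0.0004 0.0000 marg 0.00 [-0.22, 0.8
[... 296 characters left out ...]
[-0.24, 0.68, -0.38, 2.4, 2.31, 1.47, 1.81] [-0.39, 1.05, -0.19, 2.29, 2.38, 1.61, 1.56] wr [0.3, 0.18, 0.13]
12 20 -0.08 0 err 0.0000 0.0000 marg 0.15 [0.26, 0.7, 0.32, 2.27, 4.12, 1.42, -1.85] [0.4, 1.04, 0.15, 2.17, 4.06, 1.5, -1.6] wr [0.34, -0.22, 0.13]
12 20 -0.08 1 err 0.0001 0.0000 marg 0.15 [0.07, 0.76, 0.54, 2.27, 4.07, 1.54, 1.2] [0.45, 1.03, 0.09, 2.17, 4.08, 1.46, 1.57] wr [0.34, -0.22, 0.13]
12 20 0 0 err 0.0000 0.0000 marg 0.05 [0.31, 0.65, 0.06, 2.37, 3.96, 1.3, -1.69] [0.36, 1.04, 0.0, 2.26, 3.92, 1.47, -1.46] wr [0.33, -0.13, 0.13]
12 20 0 1 err 0.0000 0.0000 marg 0.05 [0.12, 0.67, 0.27, 2.37, 3.94, 1.4, 1.36] [0.23, 1.05, 0.13, 2.26, 3.88, 1.55, 1.6] wr [0.33, -0.14, 0.13]
```

```bash
cat >> fk.py <<'E'
Y=np.deg2rad(5.2); E0=np.array([.6245,.011])
G=lambda x,y:E0+np.array([[np.cos(Y),-np.sin(Y)],[np.sin(Y),np.cos(Y)]])@[x,y]
TP=lambda dy=20,pd=10,fl=1:target(-np.deg2rad(pd),Y+np.deg2rad(dy),fl)
def row(p0,R0,p,R): return np.r_[np.rad2deg((R0.inv()*R).as_rotvec()),R0.inv().apply(p-p0)*1000].round().astype(int).tolist()
E
OMP_NUM_THREADS=1 timeout 200 python3 -u - <<'E'
from fk import *
q=np.array(D[2][0]); g=np.array([.3,1.,.1,2.2,3.9,1.6,1.5])
for x,z in ((-.06,.2),(-.05,.15),(-.05,.064),(.022,.064),(.022,.21)):
    print(x,z,[ (a.round(2).tolist(),round(e,4)) for a,e in [ik(np.r_[G(x,-.03),z],TP(),g)]])
qB,e=ik(np.r_[G(-.05,-.03),.15],TP(),g); print(qB.round(3).tolist())
N=40
for i in range(0,N+1,4):
    a=i/N; qq=q+(qB-q)*a; qq[[1,3]]=q[[1,3]]+(qB-q)[[1,3]]*a
    p,R,el,wr=fk2(qq,PK,True); print(i,p.round(3).tolist(),"wr",wr.round(2).tolist(),"z",R.as_matrix()[:,2].round(2).tolist())
E
```

```text
-0.06 0.2 [([-0.21, 1.06, 0.86, 2.42, 3.93, 2.02, 1.15], np.float64(0.0437))]
-0.05 0.15 [([0.01, 1.01, 0.55, 2.41, 3.94, 1.86, 1.39], np.float64(0.0))]
-0.05 0.064 [([0.31, 1.14, 0.22, 2.32, 4.01, 1.74, 1.67], np.float64(0.0001))]
0.022 0.064 [([0.26, 1.09, 0.18, 2.21, 3.93, 1.61, 1.57], np.float64(0.0001))]
0.022 0.21 [([-0.0, 0.77, 0.49, 2.33, 3.95, 1.57, 1.27], np.float64(0.0))]
[0.005, 1.006, 0.549, 2.411, 3.94, 1.858, 1.388]
0 [0.344, 0.344, 0.326] wr [0.46, 0.3, 0.66] z [-0.31, 0.15, -0.94]
4 [0.406, 0.146, 0.259] wr [0.5, 0.25, 0.58] z [-0.25, -0.27, -0.93]
8 [0.451, -0.043, 0.258] wr [0.53, 0.19, 0.52] z [-0.19, -0.64, -0.74]
12 [0.494, -0.19, 0.306] wr [0.54, 0.13, 0.45] z [-0.09, -0.9, -0.43]
16 [0.545, -0.281, 0.371] wr [0.53, 0.07, 0.39] z [0.07, -0.99, -0.08]
20 [0.607, -0.312, 0.421] wr [0.51, 0.02, 0.33] z [0.3, -0.93, 0.22]
24 [0.668, -0.293, 0.432] wr [0.47, -0.03, 0.29] z [0.56, -0.74, 0.38]
28 [0.71, -0.241, 0.394] wr [0.43, -0.08, 0.25] z [0.8, -0.46, 0.38]
32 [0.714, -0.172, 0.318] wr [0.38, -0.12, 0.22] z [0.96, -0.16, 0.24]
36 [0.669, -0.097, 0.227] wr [0.32, -0.15, 0.2] z [0.99, 0.15, 0.03]
40 [0.577, -0.023, 0.15] wr [0.26, -0.18, 0.2] z [0.89, 0.42, -0.17]
```

```bash
cat > plan.py <<'E'
from fk import *
from scipy.spatial.transform import Slerp
d=np.deg2rad
def O(psi,pd,roll): # yaw, pitch down, roll about tool z (deg) relative to fl=1 frame
    return target(-d(pd),d(psi),1)*Ro.from_euler('z',d(roll))
def run(q,W,n,show=True,p0=None,R0=None):
    p,R=fk2(q,PK)
    if p0 is not None: p,R=p0,R0
    for k,(pp,RR,m) in enumerate(W):
        pp=np.array(pp); S=Slerp([0,1],Ro.concatenate([R,RR])); rows=[]; e=0
        for i in range(1,m+1):
            a=i/m; Pi=p+(pp-p)*a; Ri=S(a); q,ei=ik(Pi,Ri,q,q,.01); e=max(e,ei)
            rows.append(row(p,R,Pi,Ri))
        wr=fk2(q,PK,True)[3]
        print(k,"rot",round(np.rad2deg((R.inv()*RR).magnitude())),"err %.3f"%e,q.round(2).tolist(),"wr",wr.round(2).tolist(),"d %.3f"%np.linalg.norm(wr-[0,0,.3476]))
        if show: print(rows)
        p,R=pp,RR
    return q
E
OMP_NUM_THREADS=1 timeout 100 python3 -u - <<'E'
from plan import *
q=np.array(D[2][0]); R=fk2(q,PK)[1]; print(R.as_matrix().round(2).tolist())
for roll in (0,90):
  W=[((.38,.12,.30),O(-90,70,roll),8),((.40,-.05,.20),O(-90,40,roll),8),((.40,-.25,.15),O(-85,10,roll),8),((.52,-.31,.09),O(-50,10,roll*.5),8),((.61,-.20,.075),O(-15,10,0),8),(np.r_[G(-.04,-.03),.066],O(25.2,10,0),8)]
  run(q,W,8,roll==0)
E
```

```text
[[-0.84, 0.44, -0.31], [0.41, 0.9, 0.15], [0.34, -0.0, -0.94]]
0 rot 116 err 0.000 [-0.17, 0.07, -0.48, 1.97, 0.32, 1.33, 2.38] wr [0.39, 0.25, 0.63] d 0.542
[[5, 0, -14, -16, -23, -3], [10, 0, -27, -33, -46, -5], [15, 0, -41, -49, -70, -8], [20, 0, -54, -66, -93, -10], [25, 0, -68, -82, -116, -13], [30, 0, -82, -99, -139, -15], [35, 0, -95, -115, -162, -18], [40, 0, -109, -132, -186, -20]]
1 rot 30 err 0.000 [-0.25, 0.4, -0.36, 2.15, 0.82, 1.37, 2.01] wr [0.41, 0.23, 0.42] d 0.471
[[0, 4, 0, 16, -2, 19], [0, 8, 0, 31, -5, 38], [0, 11, 0, 47, -7, 57], [0, 15, 0, 63, -10, 76], [0, 19, 0, 78, -12, 95], [0, 22, 0, 94, -15, 114], [0, 26, 0, 110, -17, 133], [0, 30, 0, 126, -20, 152]]
2 rot 30 err 0.000 [-0.26, 0.85, -0.07, 2.29, 1.35, 1.45, 1.56] wr [0.37, 0.1, 0.2] d 0.410
[[1, 4, 0, 11, 0, 23], [1, 7, -1, 23, 0, 46], [2, 11, -1, 34, 0, 70], [2, 15, -1, 45, 0, 93], [3, 19, -1, 56, 0, 116], [3, 22, -2, 68, 0, 139], [4, 26, -2, 79, 0, 162], [5, 30, -2, 90, 0, 185]]
3 rot 35 err 0.000 [-0.13, 1.08, 0.2, 2.41, 2.32, 1.48, 1.2] wr [0.29, -0.04, 0.14] d 0.360
[[4, 0, -1, -6, -14, 10], [9, 0, -
[... 669 characters left out ...]
, 0, -3, -10, -83, -33], [25, 0, -4, -13, -103, -41], [30, 0, -5, -15, -124, -49], [35, 0, -6, -18, -145, -57], [40, 0, -7, -21, -166, -65]]
0 rot 40 err 0.000 [-0.33, 0.07, -0.31, 1.97, 0.31, 1.33, 0.82] wr [0.39, 0.25, 0.63] d 0.542
1 rot 30 err 0.000 [-0.39, 0.39, -0.21, 2.15, 0.79, 1.33, 0.47] wr [0.41, 0.23, 0.42] d 0.471
2 rot 30 err 0.000 [-0.38, 0.85, 0.06, 2.29, 1.31, 1.35, 0.01] wr [0.37, 0.1, 0.2] d 0.411
3 rot 61 err 0.000 [-0.32, 1.14, 0.38, 2.41, 2.28, 1.34, 0.27] wr [0.29, -0.04, 0.14] d 0.359
4 rot 61 err 0.000 [-0.53, 1.49, 0.77, 2.39, 2.79, 1.62, 0.6] wr [0.27, -0.12, 0.13] d 0.366
5 rot 40 err 0.084 [-0.82, 2.03, 1.03, 2.36, 2.66, 2.02, 0.11] wr [0.27, -0.15, 0.13] d 0.378
```

```bash
OMP_NUM_THREADS=1 timeout 100 python3 -u - <<'E'
from plan import *
q=np.array(D[2][0])
W=[((.38,.12,.30),O(-90,70,75),8),((.40,-.05,.20),O(-90,40,35),8),((.40,-.25,.15),O(-85,10,0),8)]
run(q,W,8)
E
```

```text
0 rot 50 err 0.000 [-0.31, 0.07, -0.33, 1.97, 0.31, 1.33, 1.08] wr [0.39, 0.25, 0.63] d 0.542
[[3, -3, -5, -16, -23, -3], [7, -5, -9, -33, -46, -5], [10, -8, -14, -49, -70, -8], [14, -11, -18, -66, -93, -10], [17, -13, -23, -82, -116, -13], [20, -16, -27, -99, -139, -15], [24, -18, -32, -115, -162, -18], [27, -21, -37, -132, -186, -20]]
1 rot 50 err 0.000 [-0.32, 0.4, -0.29, 2.15, 0.81, 1.35, 1.41] wr [0.41, 0.23, 0.42] d 0.471
[[3, 2, -5, 2, -16, 19], [6, 4, -10, 3, -32, 38], [9, 7, -15, 5, -47, 57], [13, 9, -20, 7, -63, 76], [16, 11, -24, 8, -79, 95], [19, 13, -29, 10, -95, 114], [22, 15, -34, 12, -111, 133], [25, 18, -39, 13, -126, 152]]
2 rot 48 err 0.000 [-0.27, 0.85, -0.06, 2.29, 1.35, 1.44, 1.56] wr [0.37, 0.1, 0.2] d 0.410
[[2, 3, -5, 9, -6, 23], [3, 7, -9, 18, -13, 46], [5, 10, -14, 28, -19, 70], [7, 14, -18, 37, -26, 93], [9, 17, -23, 46, -32, 116], [10, 21, -27, 55, -39, 139], [12, 24, -32, 65, -45, 162], [14, 28, -36, 74, -52, 185]]
```

```bash
python3 -m pendant '[[3,-3,-5,-16,-23,-3,0],[7,-5,-9,-33,-46,-5,0],[10,-8,-14,-49,-70,-8,0],[14,-11,-18,-66,-93,-10,0],[17,-13,-23,-82,-116,-13,0],[20,-16,-27,-99,-139,-15,0],[24,-18,-32,-115,-162,-18,0],[27,-21,-37,-132,-186,-20,0]]' && python3 -m pendant '[[3,2,-5,2,-16,19,0],[6,4,-10,3,-32,38,0],[9,7,-15,5,-47,57,0],[13,9,-20,7,-63,76,0],[16,11,-24,8,-79,95,0],[19,13,-29,10,-95,114,0],[22,15,-34,12,-111,133,0],[25,18,-39,13,-126,152,0]]'; python3 -c "
from station import observe
s=observe();print(s['qpos'].round(2).tolist())"
```

```text
t: 3.9
tcp_pos: [0.38, 0.1214, 0.3007]
orientation: [0.424, -3.028, 0.531]
ft_force: [0.3, 0.3, 0.1]
width: 0.003
gripper_force: 0.0
t: 4.57
tcp_pos: [0.4017, -0.0476, 0.1996]
orientation: [1.187, -2.247, 1.052]
ft_force: [0.4, -0.1, 0.2]
width: 0.004
gripper_force: 0.0
[-0.32, 0.4, -0.3, 2.13, 0.8, 1.36, 1.42]
```

```bash
python3 -m pendant '[[2,3,-5,9,-6,23,0],[3,7,-9,18,-13,46,0],[5,10,-14,28,-19,70,0],[7,14,-18,37,-26,93,0],[9,17,-23,46,-32,116,0],[10,21,-27,55,-39,139,0],[12,24,-32,65,-45,162,0],[14,28,-36,74,-52,185,0]]' && python3 -m pendant '[[4,0,-1,-6,-14,10,0],[9,0,-2,-12,-29,20,0],[13,0,-2,-18,-43,30,0],[17,0,-3,-23,-57,40,0],[22,0,-4,-29,-71,50,0],[26,0,-5,-35,-86,60,0],[30,0,-5,-41,-100,70,0],[34,0,-6,-47,-114,80,0]]'; OMP_NUM_THREADS=1 python3 -c "
from plan import *
from station import observe
s=observe();print(s['qpos'].round(2).tolist())
p=s['tcp_pos'];R=Ro.from_rotvec(s['orientation'])
print(R.as_matrix()[:,2])
run(s['qpos'],[((.61,-.20,.075),O(-15,10,0),8),(np.r_[G(-.03,-.03),.062],O(25.2,10,0),8)],8)"
```

```text
t: 5.23
tcp_pos: [0.4034, -0.2471, 0.1492]
orientation: [1.411, -1.28, 1.193]
ft_force: [1.0, 0.0, -0.2]
width: 0.006
gripper_force: 0.0
t: 5.9
tcp_pos: [0.5241, -0.3054, 0.0888]
orientation: [1.87, -0.868, 1.576]
ft_force: [0.2, 0.3, 0.3]
width: 0.007
gripper_force: 0.0
[-0.16, 1.07, 0.16, 2.41, 2.27, 1.49, 1.21]
[ 0.63764737 -0.75129434 -0.17018417]
0 rot 35 err 0.003 [0.67, 1.13, -0.29, 2.38, 3.36, 1.67, 1.9] wr [0.27, -0.11, 0.12] d 0.367
[[4, 0, -1, -2, -16, -1], [9, 0, -2, -5, -31, -2], [13, 0, -2, -7, -47, -3], [17, 0, -3, -9, -63, -4], [21, 0, -4, -11, -78, -5], [26, 0, -5, -14, -94, -6], [30, 0, -5, -16, -109, -7], [34, 0, -6, -18, -125, -7]]
1 rot 40 err 0.000 [0.58, 1.1, -0.06, 2.29, 4.1, 1.49, 1.81] wr [0.28, -0.17, 0.11] d 0.402
[[5, 0, -1, -3, -21, -7], [10, 0, -2, -6, -42, -14], [15, 0, -3, -9, -63, -21], [20, 0, -3, -11, -85, -28], [25, 0, -4, -14, -106, -35], [30, 0, -5, -17, -127, -41], [35, 0, -6, -20, -148, -48], [40, 0, -7, -23, -169, -55]]
```

```bash
python3 -m pendant '[[4,0,-1,-2,-16,6,0],[9,0,-2,-5,-31,10,0],[13,0,-2,-7,-47,12,0],[17,0,-3,-9,-63,12,0],[21,0,-4,-11,-78,10,0],[26,0,-5,-14,-94,6,0],[30,0,-5,-16,-109,0,0],[34,0,-6,-18,-125,-5,0]]' && python3 -m pendant '[[5,0,-1,-3,-21,-7,0],[10,0,-2,-6,-42,-14,0],[15,0,-3,-9,-63,-21,0],[20,0,-3,-11,-85,-28,0],[25,0,-4,-14,-106,-35,0],[30,0,-5,-17,-127,-41,0],[35,0,-6,-20,-148,-48,0],[40,0,-7,-23,-169,-55,0]]'; OMP_NUM_THREADS=1 python3 -c "
from plan import *
from station import observe
s=observe();print(s['qpos'].round(2).tolist(), s['ft_force'])
p=s['tcp_pos'];R=Ro.from_rotvec(s['orientation'])
print(R.as_matrix().round(3).tolist())
print('guard frame',np.array([[np.cos(Y),np.sin(Y)],[-np.sin(Y),np.cos(Y)]])@(p[:2]-E0))
run(s['qpos'],[(np.r_[G(.022,-.03),.062],O(25.2,10,0),8),(np.r_[G(.022,-.03),.21],O(25.2,10,0),8)],8)
from h import *
import cv2
for n in ('side','top'):
    c=eyes.camera(n); cv2.imwrite(f'pics/{n}1.png',cv2.resize(c['image'][100:260,260:460] if n=='side' else c['image'][100:300,230:430],None,fx=3,fy=3))
"
```

```text
t: 6.57
tcp_pos: [0.6136, -0.2191, 0.0723]
orientation: [2.26, -0.302, 1.902]
ft_force: [-0.5, -0.4, 0.2]
width: 0.004
gripper_force: 0.0
t: 7.23
tcp_pos: [0.6023, -0.0411, 0.059]
orientation: [-2.158, -0.488, -1.814]
ft_force: [0.7, -0.1, 0.3]
width: 0.005
gripper_force: 0.0
[-0.04, 1.27, 0.54, 2.3, 3.8, 2.0, 1.38] [ 0.70629347 -0.130788    0.28243102]
[[0.154, 0.428, 0.891], [0.077, -0.904, 0.421], [0.985, 0.003, -0.172]]
guard frame [-0.02688127 -0.04989989]
0 rot 0 err 0.000 [-0.08, 1.21, 0.51, 2.21, 3.74, 1.85, 1.3] wr [0.33, -0.17, 0.11] d 0.442
[[0, 0, 0, 1, 2, 8], [0, 0, 0, 2, 4, 16], [0, 0, 0, 3, 6, 23], [0, 0, 0, 4, 9, 31], [0, 0, 0, 5, 11, 39], [0, 0, 0, 6, 13, 47], [0, 0, 0, 7, 15, 55], [0, 0, 0, 8, 17, 62]]
1 rot 0 err 0.000 [-0.18, 0.86, 0.69, 2.33, 3.89, 1.69, 1.15] wr [0.33, -0.17, 0.26] d 0.385
[[0, 0, 0, 18, 0, -3], [0, 0, 0, 36, 0, -6], [0, 0, 0, 55, 0, -10], [0, 0, 0, 73, 0, -13], [0, 0, 0, 91, 0, -16], [0, 0, 0, 109, 0, -19], [0, 0, 0, 128, 0, -22], [0, 0, 0, 146, 0, -26]]
```

View pics/side1.png

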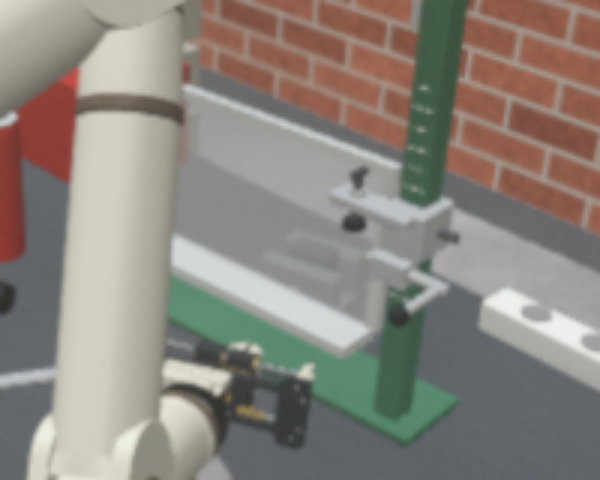

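```bash
python3 -m pendant '[[0,0,0,0,2,8,0],[0,0,0,0,3,14,0],[0,0,0,0,4,20,0],[0,0,0,0,6,26,0],[0,0,0,0,8,32,0],[0,0,0,1,10,38,0],[0,0,0,2,12,45,0],[0,0,0,2,14,52,0]]'
```

```text
t: 8.0
tcp_pos: [0.6558, -0.0336, 0.0521]
orientation: [-2.162, -0.485, -1.818]
ft_force: [-2.3, -0.3, 0.3]
width: 0.005
gripper_force: 0.0
```

The crop shows the gripper low in front of the lip, around crop (270,400). The knob is at (398,315) and the foot is under the arm at (353,222). The fingers are now under the lip, so I'll raise it.

```bash
python3 -m pendant '[[0,0,0,4,0,-1,0],[0,0,0,8,0,-1,0],[0,0,0,12,0,-2,0],[0,0,0,16,0,-3,0],[0,0,0,20,0,-4,0],[0,0,0,24,0,-4,0],[0,0,0,28,0,-5,0],[0,0,0,32,0,-6,0]]' && python3 -m pendant '[[0,0,0,3,0,0,0],[0,0,0,6,0,-1,0],[0,0,0,9,0,-1,0],[0,0,0,12,0,-2,0],[0,0,0,15,0,-2,0],[0,0,0,18,0,-3,0],[0,0,0,21,0,-4,0],[0,0,0,24,0,-4,0]]'; OMP_NUM_THREADS=1 python3 -c "
from h import *
s=observe();print(s['qpos'].round(2).tolist(), s['ft_force'])
for n in ('side','top'):
    p=eyes.camera(n);W=cloud(p);r=masks_of(p,'sash_body')
    if r:
        P=W[r[0]['mask']];P=P[~np.isnan(P[:,0])];print(n,np.percentile(P[:,2],[3,20,50,97]).round(3), [a['point'].round(3) if hasattr(a['point'],'round') else a['point'] for a in landmark_of(p,'lip_edge')[:1]])
"
```

```text
t: 8.67
tcp_pos: [0.6543, -0.0336, 0.0843]
orientation: [-2.163, -0.485, -1.816]
ft_force: [1.6, -0.7, -4.4]
width: 0.011
gripper_force: 2.6
t: 9.33
tcp_pos: [0.6548, -0.0335, 0.1092]
orientation: [-2.162, -0.486, -1.818]
ft_force: [-4.8, -1.6, -5.3]
width: 0.006
gripper_force: 3.1
[-0.1, 1.11, 0.57, 2.28, 3.78, 1.84, 1.27] [-4.75972221 -1.6216305  -5.33520631]
side [0.138 0.15  0.226 0.327] [[0.6236, 0.0123, 0.1274]]
top [0.136 0.143 0.188 0.332] [[0.6249, 0.0095, 0.1259]]
```

```bash
python3 -m pendant '[[0,0,0,4,0,-1,0],[0,0,0,8,0,-2,0],[0,0,0,12,0,-2,0],[0,0,0,16,0,-3,0],[0,0,0,20,0,-4,0],[0,0,0,24,0,-5,0],[0,0,0,28,0,-5,0],[0,0,0,32,0,-6,0]]' && python3 -m pendant '[[0,0,0,4,0,-1,0],[0,0,0,8,0,-2,0],[0,0,0,12,0,-2,0],[0,0,0,16,0,-3,0],[0,0,0,20,0,-4,0],[0,0,0,24,0,-5,0],[0,0,0,27,0,-5,0],[0,0,0,30,0,-6,0]]'; OMP_NUM_THREADS=1 python3 -c "
from h import *
s=observe();print(s['qpos'].round(2).tolist(), s['ft_force'],s['moment'])
p=eyes.camera('side');print(landmark_of(p,'lip_edge')[:1],landmark_of(p,'stop')[:1]);cv2.imwrite('pics/side2.png',cv2.resize(p['image'][100:260,300:500],None,fx=3,fy=3))
p=eyes.camera('top');print(landmark_of(p,'lip_edge')[:1],landmark_of(p,'stop')[:1])
"
```

```text
t: 10.3
tcp_pos: [0.6542, -0.0334, 0.1417]
orientation: [-2.162, -0.485, -1.817]
ft_force: [1.1, 0.1, -6.0]
width: 0.005
gripper_force: 2.6
t: 10.97
tcp_pos: [0.6536, -0.0335, 0.1723]
orientation: [-2.162, -0.485, -1.817]
ft_force: [2.8, 1.1, -6.0]
width: 0.002
gripper_force: 2.6
[-0.15, 0.96, 0.66, 2.33, 3.85, 1.77, 1.21] [ 2.75838387  1.07051547 -6.02025946] [-0.90151217  2.15019111 -0.08885745]
[{'point': [0.6228, 0.0129, 0.1882], 'p': 0.97}] [{'point': [0.6555, -0.1197, 0.2359], 'p': 0.75}]
[{'point': [0.6274, 0.0106, 0.1873], 'p': 0.58}] [{'point': [0.658, -0.12, 0.2389], 'p': 0.63}]
```

View pics/side2.png

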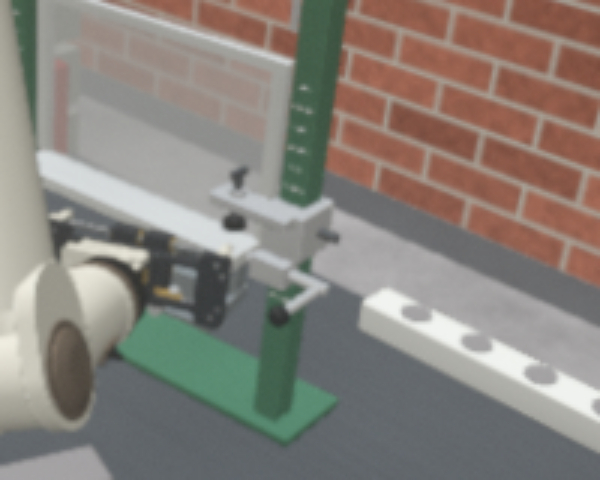

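The crop shows the lip just under the foot at (233,222). The gripper body's right corner, around (220,275), is close to the bolt housing at (260,262). I'll drop 4 mm, move 25 mm along +y for clearance, then re-raise.

```bash
python3 -m pendant '[[0,0,0,-4,0,1,0],[0,0,0,-4,-6,3,0],[0,0,0,-4,-12,5,0],[0,0,0,-4,-18,7,0],[0,0,0,-3,-24,9,0],[0,0,0,0,-24,9,0],[0,0,0,3,-24,8,0],[0,0,0,6,-24,8,0]]'; OMP_NUM_THREADS=1 python3 -c "
from station import observe
s=observe();print(s['qpos'].round(2).tolist(), s['ft_force'])"
```

```text
t: 11.93
tcp_pos: [0.6509, -0.0072, 0.1754]
orientation: [-2.164, -0.486, -1.813]
ft_force: [-0.8, 1.3, -5.9]
width: 0.006
gripper_force: 2.9
[-0.19, 0.93, 0.63, 2.37, 3.81, 1.74, 1.22] [-0.8348009   1.3411227  -5.91878171]
```

```bash
python3 -m pendant '[[0,0,0,1,0,0,0],[0,0,0,2,0,0,0],[0,0,0,3,0,-1,0],[0,0,0,4,0,-1,0],[0,0,0,5,0,-1,0],[0,0,0,6,0,-1,0],[0,0,0,7,0,-1,0],[0,0,0,8,0,-1,0]]'
```

```text
t: 12.6
tcp_pos: [0.6513, -0.008, 0.1839]
orientation: [-2.164, -0.485, -1.816]
ft_force: [-5.2, 2.4, -5.6]
width: 0.002
gripper_force: 3.2
```

```bash
OMP_NUM_THREADS=1 python3 -c "
from h import *
p=eyes.camera('side');C=-p['R'].T@p['t']
S=np.array([.6575,-.1195]); d=C[:2]-S; d/=np.linalg.norm(d)
for z in (.197,.203,.209,.215,.221,.227,.233,.239):
    X=np.array([[*(S+.012*d),z],[*S,z]]); u=cv2.projectPoints(X,cv2.Rodrigues(p['R'])[0],p['t'],p['mtx'],p['dist'])[0][:,0]
    print(z,u.round(1).tolist())
x0,y0=350,150
cv2.imwrite('pics/foot.png',cv2.resize(p['image'][y0:y0+50,x0:x0+65],None,fx=12,fy=12,interpolation=cv2.INTER_CUBIC))
W=cloud(p)
for v in range(160,190): print(v,[round(float(W[v,u,2]),3) for u in range(372,386,2)])
"
```

```text
0.197 [[376.7, 185.5], [376.9, 183.5]]
0.203 [[376.9, 183.7], [377.1, 181.7]]
0.209 [[377.1, 181.9], [377.3, 179.9]]
0.215 [[377.2, 180.1], [377.4, 178.1]]
0.221 [[377.4, 178.3], [377.6, 176.4]]
0.227 [[377.6, 176.5], [377.8, 174.6]]
0.233 [[377.8, 174.7], [378.0, 172.7]]
0.239 [[378.0, 172.8], [378.2, 170.9]]
160 [0.251, 0.254, 0.255, 0.279, 0.279, 0.262, 0.266]
161 [0.246, 0.249, 0.252, 0.275, 0.273, 0.259, 0.261]
162 [0.245, 0.261, 0.265, 0.273, 0.27, 0.255, 0.259]
163 [0.26, 0.259, 0.267, 0.267, 0.267, 0.252, 0.255]
164 [0.263, 0.26, 0.264, 0.267, 0.266, 0.262, 0.252]
165 [0.262, 0.261, 0.262, 0.264, 0.264, 0.262, 0.26]
166 [0.259, 0.26, 0.26, 0.261, 0.26, 0.259, 0.261]
167 [0.253, 0.258, 0.259, nan, 0.261, 0.258, 0.26]
168 [0.252, 0.253, 0.256, 0.257, 0.262, 0.261, 0.259]
169 [0.222, 0.249, 0.253, 0.255, 0.26, 0.26, 0.26]
170 [0.218, 0.219, 0.251, 0.254, 0.254, 0.256, 0.261]
171 [0.216, 0.217, 0.242, 0.248, 0.253, 0.255, 0.259]
172 [0.213, 0.234, 0.237, 0.239, 0.233, 0.251, 0.256]
173 [0.214, 0.232, 0.234, 0.235, 0.233, 0.221, 0.25]
174 [0.216, 0.234, 0.234, 0.235, 0.231, 0.219, 0.221]
175 [0.216, 0.229, 0.233, 0.232, 0.232, 0.215, 0.218]
176 [0.215, 0.228, 0.228, 0.23, 0.229, 0.215, 0.214]
177 [0.214, 0.215, 0.226, 0.227, 0.226, 0.215, 0.214]
178 [0.216, 0.216, 0.216, 0.216, 0.216, 0.215, 0.215]
179 [0.215, 0.215, 0.215, 0.216, 0.215, 0.216, 0.214]
180 [0.215, 0.215, 0.216, 0.214, 0.217, 0.214, 0.211]
181 [0.213, 0.213, 0.214, 0.214, 0.215, 0.209, 0.206]
182 [0.21, 0.211, 0.214, 0.213, 0.211, 0.207, 0.203]
183 [0.205, 0.21, 0.212, 0.212, 0.207, 0.203, -0.0]
184 [0.203, 0.206, 0.21, 0.208, 0.203, 0.205, 0.213]
185 [0.067, 0.201, 0.206, 0.204, nan, 0.204, 0.212]
186 [0.067, 0.065, 0.204, 0.201, 0.066, 0.201, 0.211]
187 [0.059, 0.062, 0.064, 0.068, 0.063, 0.199, 0.207]
188 [0.059, 0.058, 0.064, 0.064, 0.06, -0.0, 0.203]
189 [0.054, 0.056, 0.057, 0.06, 0.054, -0.002, 0.198]
```

View pics/foot.png

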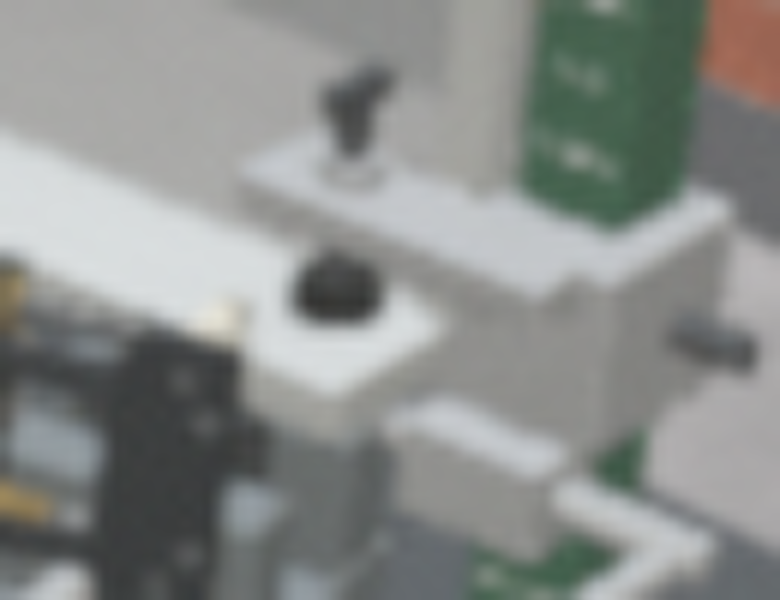

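The foot is at crop (337,290). Its underside (row ≈177) is at z ≈ 0.226 and the lip top is at 0.2155, so the gap is about 10 mm. I'll go up 6 mm, then take small force-guarded steps.

```bash
cat > ok.py <<'E'
import sys
from station import observe
f=observe()["ft_force"]; print("F",f.round(1)); sys.exit(0 if f[2]>-9 else 1)
E
python3 -m pendant '[[0,0,0,1,0,0,0],[0,0,0,2,0,0,0],[0,0,0,3,0,-0.5,0],[0,0,0,4,0,-0.7,0],[0,0,0,5,0,-1,0],[0,0,0,6,0,-1,0],[0,0,0,6,0,-1,0],[0,0,0,6,0,-1,0]]' && python3 ok.py && python3 -m pendant '[[0,0,0,0.2,0,0,0],[0,0,0,0.4,0,-0.1,0],[0,0,0,0.6,0,-0.1,0],[0,0,0,0.8,0,-0.1,0],[0,0,0,0.8,0,-0.1,0],[0,0,0,0.8,0,-0.1,0],[0,0,0,0.8,0,-0.1,0],[0,0,0,0.8,0,-0.1,0]]' && python3 ok.py && python3 -m pendant '[[0,0,0,0.2,0,0,0],[0,0,0,0.4,0,-0.1,0],[0,0,0,0.6,0,-0.1,0],[0,0,0,0.8,0,-0.1,0],[0,0,0,0.8,0,-0.1,0],[0,0,0,0.8,0,-0.1,0],[0,0,0,0.8,0,-0.1,0],[0,0,0,0.8,0,-0.1,0]]' && python3 ok.py && python3 -m pendant '[[0,0,0,0.2,0,0,0],[0,0,0,0.4,0,-0.1,0],[0,0,0,0.6,0,-0.1,0],[0,0,0,0.8,0,-0.1,0],[0,0,0,0.8,0,-0.1,0],[0,0,0,0.8,0,-0.1,0],[0,0,0,0.8,0,-0.1,0],[0,0,0,0.8,0,-0.1,0]]' && python3 ok.py
```

```text
t: 13.32
tcp_pos: [0.6519, -0.0082, 0.1906]
orientation: [-2.163, -0.485, -1.818]
ft_force: [-5.5, 1.3, -4.0]
width: 0.007
gripper_force: 2.9
F [-5.5  1.3 -4. ]
t: 13.98
tcp_pos: [0.6519, -0.0081, 0.1912]
orientation: [-2.163, -0.485, -1.818]
ft_force: [-4.5, -0.5, -5.2]
width: 0.004
gripper_force: 3.1
F [-4.5 -0.5 -5.2]
t: 14.65
tcp_pos: [0.6519, -0.0081, 0.192]
orientation: [-2.163, -0.485, -1.818]
ft_force: [-5.2, -0.6, -5.3]
width: 0.007
gripper_force: 3.2
F [-5.2 -0.6 -5.3]
t: 15.32
tcp_pos: [0.652, -0.0081, 0.1928]
orientation: [-2.163, -0.485, -1.818]
ft_force: [-5.5, -0.6, -5.8]
width: 0.005
gripper_force: 3.2
F [-5.5 -0.6 -5.8]
```

```bash
python3 -m pendant '[[0,0,0,0.2,0,-0.1,0],[0,0,0,0.4,0,-0.2,0],[0,0,0,0.6,0,-0.3,0],[0,0,0,0.7,0,-0.3,0],[0,0,0,0.7,0,-0.3,0],[0,0,0,0.7,0,-0.3,0],[0,0,0,0.7,0,-0.3,0],[0,0,0,0.7,0,-0.3,0]]' && python3 ok.py && python3 -m pendant '[[0,0,0,0.2,0,-0.1,0],[0,0,0,0.4,0,-0.2,0],[0,0,0,0.6,0,-0.3,0],[0,0,0,0.7,0,-0.3,0],[0,0,0,0.7,0,-0.3,0],[0,0,0,0.7,0,-0.3,0],[0,0,0,0.7,0,-0.3,0],[0,0,0,0.7,0,-0.3,0]]' && python3 ok.py && python3 -m pendant '[[0,0,0,0.2,0,-0.1,0],[0,0,0,0.4,0,-0.2,0],[0,0,0,0.6,0,-0.3,0],[0,0,0,0.7,0,-0.3,0],[0,0,0,0.7,0,-0.3,0],[0,0,0,0.7,0,-0.3,0],[0,0,0,0.7,0,-0.3,0],[0,0,0,0.7,0,-0.3,0]]' && python3 ok.py && python3 -m pendant '[[0,0,0,0.2,0,-0.1,0],[0,0,0,0.4,0,-0.2,0],[0,0,0,0.6,0,-0.3,0],[0,0,0,0.7,0,-0.3,0],[0,0,0,0.7,0,-0.3,0],[0,0,0,0.7,0,-0.3,0],[0,0,0,0.7,0,-0.3,0],[0,0,0,0.7,0,-0.3,0]]' && python3 ok.py
```

```text
t: 15.98
tcp_pos: [0.6519, -0.0081, 0.1937]
orientation: [-2.162, -0.485, -1.818]
ft_force: [-4.7, -1.9, -5.1]
width: 0.005
gripper_force: 3.1
F [-4.7 -1.9 -5.1]
t: 16.65
tcp_pos: [0.6517, -0.008, 0.1939]
orientation: [-2.163, -0.485, -1.817]
ft_force: [-0.9, -3.3, -10.6]
width: 0.003
gripper_force: 5.4
F [ -0.9  -3.3 -10.6]
```

```bash
python3 -m pendant '[[0,0,0,0.1,0,0,0],[0,0,0,0.2,0,0,0],[0,0,0,0.3,0,0,0],[0,0,0,0.4,0,-0.1,0],[0,0,0,0.4,0,-0.1,0],[0,0,0,0.4,0,-0.1,0],[0,0,0,0.4,0,-0.1,0],[0,0,0,0.4,0,-0.1,0]]'
```

```text
t: 17.32
tcp_pos: [0.6516, -0.008, 0.1941]
orientation: [-2.164, -0.485, -1.816]
ft_force: [3.3, -3.5, -17.0]
width: 0.004
gripper_force: 8.2
```

Firm contact: a total of 17 N, minus about 5.5 N moving friction, leaves roughly 11.5 N on the stop. Next I'll lower away, retract and plan the move to the knob.

```bash
python3 -m pendant '[[0,0,0,-1,0,0,0],[0,0,0,-3,0,1,0],[0,0,0,-8,0,1,0],[0,0,0,-16,0,3,0],[0,0,0,-26,0,4,0],[0,0,0,-38,0,6,0],[0,0,0,-50,0,8,0],[0,0,0,-62,0,10,0]]'; OMP_NUM_THREADS=1 timeout 60 python3 -c "
from plan import *
from h import *
s=observe();print(s['qpos'].round(2).tolist(), s['ft_force'])
p=eyes.camera('side');print('lip',landmark_of(p,'lip_edge')[:1],'knob',landmark_of(p,'knob')[:1])
W=cloud(p);print('lip top',np.nanmedian(W[178:181,372:382,2]))
run(s['qpos'],[(np.r_[G(-.045,-.05),.115],O(20,10,0),8),(np.r_[G(-.055,-.20),.12],O(5.2,10,0),8),(np.r_[G(-.05,-.287),.145],O(5.2,10,0),8),(np.r_[G(-.035,-.287),.199],O(5.2,10,0),8)],8)
"
```

```text
t: 17.98
tcp_pos: [0.6522, -0.0076, 0.1339]
orientation: [-2.154, -0.487, -1.824]
ft_force: [-0.0, -0.0, 0.9]
width: 0.005
gripper_force: 0.0
[-0.16, 1.05, 0.57, 2.33, 3.76, 1.81, 1.27] [-0.01073819 -0.04722408  0.9348075 ]
lip [{'point': [0.6265, 0.0125, 0.2109], 'p': 0.76}] knob [{'point': [0.5958, -0.2301, 0.1994], 'p': 0.42}]
lip top 0.22249789675767845
0 rot 5 err 0.000 [-0.06, 1.15, 0.57, 2.4, 3.75, 1.95, 1.33] wr [0.26, -0.17, 0.16] d 0.355
[[-1, 0, 0, -4, 3, -8], [-1, 0, 0, -8, 6, -15], [-2, 0, 0, -13, 8, -23], [-3, 0, 1, -17, 11, -31], [-3, 0, 1, -21, 14, -38], [-4, 0, 1, -25, 17, -46], [-4, 0, 1, -29, 19, -54], [-5, 0, 1, -34, 22, -62]]
1 rot 15 err 0.000 [0.11, 1.14, 0.61, 2.35, 3.68, 1.89, 1.22] wr [0.24, -0.23, 0.17] d 0.375
[[-2, 0, 0, 0, 18, -6], [-4, 0, 1, -1, 36, -12], [-5, 0, 1, -1, 53, -18], [-7, 0, 1, -2, 71, -24], [-9, 0, 2, -2, 89, -30], [-11, 0, 2, -3, 107, -36], [-13, 0, 2, -3, 125, -42], [-15, 0, 3, -3, 142, -48]]
2 rot 0 err 0.000 [0.2, 1.11, 0.74, 2.23, 3.81, 1.85, 1.11] wr [0.25, -0.32, 0.2] d 0.432
[[0, 0, 0, 3, 11, 0], [0, 0, 0, 6, 22, 0], [0, 0, 0, 10, 33, 0], [0, 0, 0, 13, 43, 0], [0, 0, 0, 16, 54, 0], [0, 0, 0, 19, 65, 0], [0, 0, 0, 22, 76, 1], [0, 0, 0, 25, 87, 1]]
3 rot 0 err 0.000 [0.14, 0.98, 0.81, 2.24, 3.86, 1.77, 1.03] wr [0.27, -0.32, 0.25] d 0.425
[[0, 0, 0, 7, 0, 1], [0, 0, 0, 14, 0, 1], [0, 0, 0, 21, 0, 2], [0, 0, 0, 28, 0, 3], [0, 0, 0, 35, 0, 3], [0, 0, 0, 42, 0, 4], [0, 0, 0, 49, 0, 5], [0, 0, 0, 56, 0, 5]]
```

```bash
python3 -m pendant '[[-1,0,0,-4,3,-8,0],[-1,0,0,-8,6,-15,0],[-2,0,0,-13,8,-23,0],[-3,0,1,-17,11,-31,0],[-3,0,1,-21,14,-38,0],[-4,0,1,-25,17,-46,0],[-4,0,1,-29,19,-54,0],[-5,0,1,-34,22,-61,0]]' && python3 ok.py && python3 -m pendant '[[-2,0,0,0,18,-6,0],[-4,0,1,-1,36,-12,0],[-5,0,1,-1,53,-18,0],[-7,0,1,-2,71,-24,0],[-9,0,2,-2,89,-30,0],[-11,0,2,-3,107,-36,0],[-13,0,2,-3,125,-42,0],[-15,0,3,-3,142,-48,0]]' && python3 ok.py && python3 -m pendant '[[0,0,0,3,11,0,0],[0,0,0,6,22,0,0],[0,0,0,10,33,0,0],[0,0,0,13,43,0,0],[0,0,0,16,54,0,0],[0,0,0,19,65,0,0],[0,0,0,22,76,1,0],[0,0,0,25,87,1,0]]'; OMP_NUM_THREADS=1 timeout 60 python3 -c "
from plan import *
from h import *
s=observe();print(s['qpos'].round(2).tolist(), s['ft_force'])
run(s['qpos'],[(np.r_[G(-.035,-.287),.199],O(5.2,10,0),8),(np.r_[G(-.035,-.267),.199],O(5.2,10,0),8)],8)
"
```

```text
t: 18.8
tcp_pos: [0.6, -0.0576, 0.109]
orientation: [-2.217, -0.393, -1.863]
ft_force: [0.1, -0.4, -0.1]
width: 0.009
gripper_force: 0.0
F [ 0.1 -0.4 -0.1]
t: 19.47
tcp_pos: [0.6042, -0.2084, 0.1151]
orientation: [-2.365, -0.089, -1.986]
ft_force: [0.3, 0.2, 0.3]
width: 0.0
gripper_force: 0.0
F [0.3 0.2 0.3]
t: 20.13
tcp_pos: [0.6168, -0.2936, 0.1395]
orientation: [-2.363, -0.094, -1.984]
ft_force: [1.3, 0.1, -0.2]
width: 0.006
gripper_force: 0.0
[0.2, 1.09, 0.71, 2.23, 3.8, 1.83, 1.12] [ 1.25709946  0.08926712 -0.182138  ]
0 rot 1 err 0.000 [0.15, 0.97, 0.79, 2.24, 3.87, 1.75, 1.05] wr [0.27, -0.32, 0.25] d 0.425
[[0, 0, 0, 7, 0, 0], [0, 0, 0, 14, 1, 0], [0, 0, 0, 21, 1, 0], [0, 0, 0, 28, 2, 0], [0, 0, 0, 35, 2, 0], [0, 0, 0, 43, 3, 1], [0, 0, 0, 50, 3, 1], [0, 0, 0, 57, 4, 1]]
1 rot 0 err 0.000 [0.12, 0.96, 0.78, 2.28, 3.85, 1.75, 1.07] wr [0.26, -0.3, 0.25] d 0.409
[[0, 0, 0, 0, -3, 0], [0, 0, 0, 0, -5, 0], [0, 0, 0, 0, -7, 0], [0, 0, 0, 0, -10, 0], [0, 0, 0, 0, -12, 0], [0, 0, 0, 0, -15, 0], [0, 0, 0, 0, -17, 0], [0, 0, 0, 0, -20, 0]]
```

```bash
python3 -m pendant '[[0,0,0,8,0,-1,0],[0,0,0,16,0,-2,0],[0,0,0,24,0,-4,0],[0,0,0,32,0,-5,0],[0,0,0,40,-3,-6,0],[0,0,0,48,-6,-7,0],[0,0,0,54,-9,-8,0],[0,0,0,59,-12,-9,0]]'; OMP_NUM_THREADS=1 timeout 60 python3 -c "
from fk import *
from h import *
s=observe();p=s['tcp_pos'];R=Ro.from_rotvec(s['orientation'])
print(s['qpos'].round(2).tolist(), s['ft_force'],R.as_matrix().round(3).tolist())
A=np.array([[np.cos(Y),np.sin(Y)],[-np.sin(Y),np.cos(Y)]]);print('guard',A@(p[:2]-E0))
for n in ('top','side'):
    c=eyes.camera(n)
    for a in landmark_of(c,'knob')[:1]: print(n,a, A@(np.array(a['point'])[:2]-E0))
    cv2.imwrite(f'pics/{n}3.png',cv2.resize(c['image'][120:280,300:500] if n=='side' else c['image'][130:250,330:480],None,fx=4,fy=4,interpolation=cv2.INTER_CUBIC)[:600,:800])
"
```

```text
t: 20.8
tcp_pos: [0.617, -0.2799, 0.1999]
orientation: [-2.362, -0.094, -1.985]
ft_force: [0.6, 0.5, -0.2]
width: 0.004
gripper_force: 0.0
[0.13, 0.95, 0.78, 2.29, 3.86, 1.76, 1.07] [ 0.57651634  0.53269869 -0.20327721] [[0.172, 0.082, 0.982], [0.011, -0.997, 0.081], [0.985, -0.003, -0.172]]
guard [-0.03382805 -0.28904963]
top {'point': [0.5976, -0.2267, 0.2035], 'p': 0.56} [-0.04833265 -0.23428371]
side {'point': [0.5976, -0.2312, 0.1995], 'p': 0.64} [-0.0487405  -0.23876518]
```

View pics/side3.png

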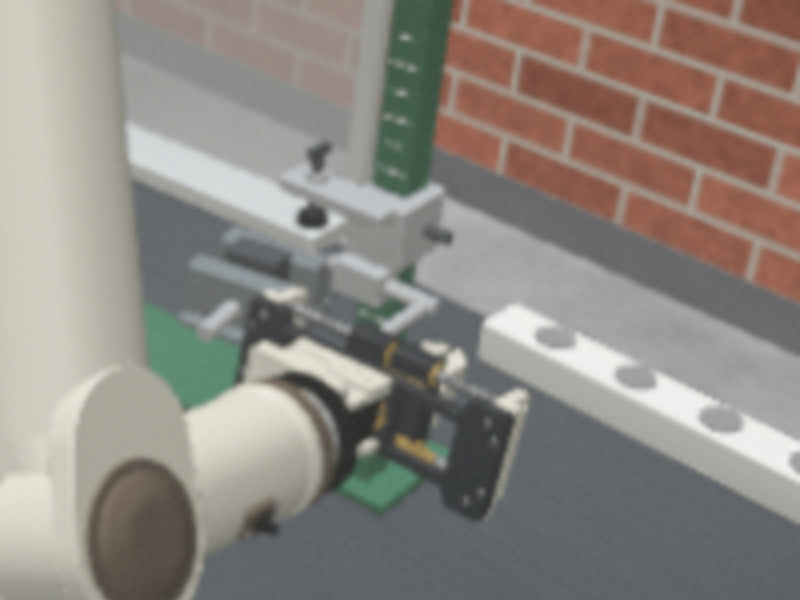

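View pics/top3.png

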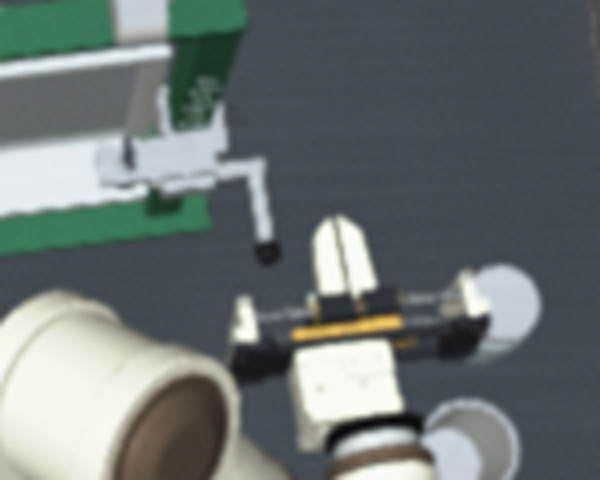

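The top crop shows the closed fingers with the tip at (335,218), on the free −y side of the knob at (267,250). The gripper body clears the knob, so I'll push +y (tool −y).

```bash
python3 -m pendant '[[0,0,0,0,-3,0,0],[0,0,0,0,-6,0,0],[0,0,0,0,-9,0,0],[0,0,0,0,-12,0,0],[0,0,0,0,-15,0,0],[0,0,0,0,-18,0,0],[0,0,0,0,-21,0,0],[0,0,0,0,-24,0,0]]' && python3 -m pendant '[[0,0,0,0,-2,0,0],[0,0,0,0,-4,0,0],[0,0,0,0,-6,0,0],[0,0,0,0,-8,0,0],[0,0,0,0,-10,0,0],[0,0,0,0,-12,0,0],[0,0,0,0,-13,0,0],[0,0,0,0,-14,0,0]]'; OMP_NUM_THREADS=1 timeout 60 python3 -c "
from fk import *
from h import *
s=observe();p=s['tcp_pos'];A=np.array([[np.cos(Y),np.sin(Y)],[-np.sin(Y),np.cos(Y)]]);print('guard',A@(p[:2]-E0),s['ft_force'],s['qpos'].round(2).tolist())
for n in ('top','side'):
    c=eyes.camera(n)
    for a in landmark_of(c,'knob')[:1]: print(n,a, A@(np.array(a['point'])[:2]-E0))
"
```

```text
t: 21.67
tcp_pos: [0.6149, -0.2565, 0.1989]
orientation: [-2.363, -0.093, -1.984]
ft_force: [0.0, -0.4, 0.7]
width: 0.002
gripper_force: 0.0
t: 22.33
tcp_pos: [0.6137, -0.2429, 0.199]
orientation: [-2.363, -0.093, -1.984]
ft_force: [-0.1, -3.7, -0.7]
width: 0.007
gripper_force: 1.5
guard [-0.03376829 -0.25184773] [-0.10542685 -3.70199594 -0.69284179] [0.08, 0.93, 0.76, 2.36, 3.81, 1.76, 1.11]
top {'point': [0.5961, -0.2167, 0.203], 'p': 0.47} [-0.04892016 -0.22418891]
side {'point': [0.5935, -0.2195, 0.199], 'p': 0.65} [-0.05176323 -0.22674174]
```

```bash
sed 's/f\[2\]>-9/f[1]>-8/; s/print("F"/print("Fy"/' ok.py > oky.py; python3 -m pendant '[[0,0,0,0,-1.5,0,0],[0,0,0,0,-3,0,0],[0,0,0,0,-4.5,0,0],[0,0,0,0,-6,0,0],[0,0,0,0,-7,0,0],[0,0,0,0,-8,0,0],[0,0,0,0,-9,0,0],[0,0,0,0,-9,0,0]]' && python3 oky.py && python3 -m pendant '[[0,0,0,0,-0.3,0,0],[0,0,0,0,-0.6,0,0],[0,0,0,0,-0.9,0,0],[0,0,0,0,-1.2,0,0],[0,0,0,0,-1.5,0,0],[0,0,0,0,-1.5,0,0],[0,0,0,0,-1.5,0,0],[0,0,0,0,-1.5,0,0]]' && python3 oky.py && python3 -m pendant '[[0,0,0,0,-0.2,0,0],[0,0,0,0,-0.4,0,0],[0,0,0,0,-0.6,0,0],[0,0,0,0,-0.8,0,0],[0,0,0,0,-1,0,0],[0,0,0,0,-1,0,0],[0,0,0,0,-1,0,0],[0,0,0,0,-1,0,0]]' && python3 oky.py && python3 -m pendant '[[0,0,0,0,-0.2,0,0],[0,0,0,0,-0.4,0,0],[0,0,0,0,-0.6,0,0],[0,0,0,0,-0.8,0,0],[0,0,0,0,-1,0,0],[0,0,0,0,-1,0,0],[0,0,0,0,-1,0,0],[0,0,0,0,-1,0,0]]' && python3 oky.py;  python3 -c "
from station import observe
print(observe()['qpos'].round(3).tolist())"
```

```text
t: 23.2
tcp_pos: [0.613, -0.2336, 0.199]
orientation: [-2.363, -0.093, -1.984]
ft_force: [-1.2, -3.3, 0.0]
width: 0.004
gripper_force: 1.3
Fy [-1.2 -3.3  0. ]
t: 23.87
tcp_pos: [0.6129, -0.2324, 0.199]
orientation: [-2.363, -0.093, -1.984]
ft_force: [-2.0, -2.7, -0.1]
width: 0.004
gripper_force: 1.5
Fy [-2.  -2.7 -0.1]
t: 24.53
tcp_pos: [0.6128, -0.2314, 0.199]
orientation: [-2.363, -0.093, -1.984]
ft_force: [-1.8, -2.3, -1.7]
width: 0.007
gripper_force: 1.5
Fy [-1.8 -2.3 -1.7]
t: 25.2
tcp_pos: [0.6128, -0.2304, 0.199]
orientation: [-2.363, -0.093, -1.984]
ft_force: [-2.4, -2.8, -1.5]
width: 0.004
gripper_force: 1.5
Fy [-2.4 -2.8 -1.5]
[0.059, 0.925, 0.748, 2.379, 3.791, 1.758, 1.118]
```

```bash
python3 -m pendant '[[0,0,0,0,-0.2,0,0],[0,0,0,0,-0.4,0,0],[0,0,0,0,-0.6,0,0],[0,0,0,0,-0.8,0,0],[0,0,0,0,-1,0,0],[0,0,0,0,-1,0,0],[0,0,0,0,-1,0,0],[0,0,0,0,-1,0,0]]' && python3 oky.py && python3 -m pendant '[[0,0,0,0,-0.2,0,0],[0,0,0,0,-0.4,0,0],[0,0,0,0,-0.6,0,0],[0,0,0,0,-0.8,0,0],[0,0,0,0,-1,0,0],[0,0,0,0,-1,0,0],[0,0,0,0,-1,0,0],[0,0,0,0,-1,0,0]]' && python3 oky.py && python3 -m pendant '[[0,0,0,0,-0.2,0,0],[0,0,0,0,-0.4,0,0],[0,0,0,0,-0.6,0,0],[0,0,0,0,-0.8,0,0],[0,0,0,0,-1,0,0],[0,0,0,0,-1,0,0],[0,0,0,0,-1,0,0],[0,0,0,0,-1,0,0]]' && python3 oky.py && python3 -m pendant '[[0,0,0,0,-0.2,0,0],[0,0,0,0,-0.4,0,0],[0,0,0,0,-0.6,0,0],[0,0,0,0,-0.8,0,0],[0,0,0,0,-1,0,0],[0,0,0,0,-1,0,0],[0,0,0,0,-1,0,0],[0,0,0,0,-1,0,0]]' && python3 oky.py && python3 -m pendant '[[0,0,0,0,-0.2,0,0],[0,0,0,0,-0.4,0,0],[0,0,0,0,-0.6,0,0],[0,0,0,0,-0.8,0,0],[0,0,0,0,-1,0,0],[0,0,0,0,-1,0,0],[0,0,0,0,-1,0,0],[0,0,0,0,-1,0,0]]' && python3 oky.py && python3 -m pendant '[[0,0,0,0,-0.2,0,0],[0,0,0,0,-0.4,0,0],[0,0,0,0,-0.6,0,0],[0,0,0,0,-0.8,0,0],[0,0,0,0,-1,0,0],[0,0,0,0,-1,0,0],[0,0,0,0,-1,0,0],[0,0,0,0,-1,0,0]]' && python3 oky.py ;  OMP_NUM_THREADS=1 python3 -c "
from fk import *
from h import *
s=observe();p=s['tcp_pos'];A=np.array([[np.cos(Y),np.sin(Y)],[-np.sin(Y),np.cos(Y)]]);print('guard',A@(p[:2]-E0),s['ft_force'],s['qpos'].round(3).tolist())
for n in ('top','side'):
    c=eyes.camera(n)
    for a in landmark_of(c,'knob')[:1]: print(n,a, A@(np.array(a['point'])[:2]-E0))
"
```

```text
t: 25.87
tcp_pos: [0.6127, -0.2294, 0.1991]
orientation: [-2.363, -0.093, -1.984]
ft_force: [-1.5, -3.8, -1.5]
width: 0.007
gripper_force: 1.5
Fy [-1.5 -3.8 -1.5]
t: 26.53
tcp_pos: [0.6126, -0.2284, 0.1991]
orientation: [-2.363, -0.093, -1.984]
ft_force: [-1.8, -2.9, -1.7]
width: 0.005
gripper_force: 1.5
Fy [-1.8 -2.9 -1.7]
t: 27.2
tcp_pos: [0.6125, -0.2274, 0.199]
orientation: [-2.363, -0.093, -1.984]
ft_force: [-2.3, -3.6, -0.6]
width: 0.007
gripper_force: 1.5
Fy [-2.3 -3.6 -0.6]
t: 27.87
tcp_pos: [0.6124, -0.2266, 0.1991]
orientation: [-2.363, -0.093, -1.985]
ft_force: [-1.7, -3.8, -1.6]
width: 0.004
gripper_force: 2.1
Fy [-1.7 -3.8 -1.6]
t: 28.53
tcp_pos: [0.6123, -0.2266, 0.1991]
orientation: [-2.365, -0.092, -1.986]
ft_force: [-1.2, -5.5, -1.5]
width: 0.008
gripper_force: 3.1
Fy [-1.2 -5.5 -1.5]
t: 29.2
tcp_pos: [0.6122, -0.2265, 0.1991]
orientation: [-2.366, -0.091, -1.987]
ft_force: [0.4, -8.0, -2.9]
width: 0.004
gripper_force: 4.0
Fy [ 0.4 -8.  -2.9]
guard [-0.03376682 -0.23542279] [ 0.38449475 -7.97916248 -2.85007433] [0.051, 0.921, 0.744, 2.388, 3.781, 1.755, 1.124]
top {'point': [0.594, -0.2001, 0.2023], 'p': 0.41} [-0.04950701 -0.2074669 ]
side {'point': [0.573, -0.4324, 0.0028], 'p': 0.57} [-0.09147453 -0.43690756]
```

The bolt hit its rigid end: TCP stationary, 8 N, knob at −0.2075 against −0.210 expected. I'll back away and verify.

```bash
python3 -m pendant '[[0,0,0,0,3,0,0],[0,0,0,0,8,0,0],[0,0,0,0,15,0,0],[0,0,0,0,23,0,0],[0,0,0,0,31,0,0],[0,0,0,0,39,0,0],[0,0,0,0,46,0,0],[0,0,0,0,52,0,0]]';  OMP_NUM_THREADS=1 python3 -c "
from fk import *
from h import *
s=observe();print(s['ft_force'])
A=np.array([[np.cos(Y),np.sin(Y)],[-np.sin(Y),np.cos(Y)]])
for n in ('top','side'):
    c=eyes.camera(n)
    for th in ('knob','lip_edge','bolt','stop'):
        for a in landmark_of(c,th)[:1]: print(n,th,a, A@(np.array(a['point'])[:2]-E0))
W=cloud(c);print('lip top',np.nanmedian(W[178:181,372:382,2]))
cv2.imwrite('pics/end.png',cv2.resize(c['image'][130:230,330:460],None,fx=6,fy=6,interpolation=cv2.INTER_CUBIC))
"
```

```text
t: 30.07
tcp_pos: [0.6166, -0.2774, 0.199]
orientation: [-2.363, -0.093, -1.985]
ft_force: [0.1, 0.1, -0.5]
width: 0.006
gripper_force: 0.0
[ 0.07095754  0.06460869 -0.53391153]
top knob {'point': [0.592, -0.1973, 0.2013], 'p': 0.68} [-0.05124501 -0.20449716]
top lip_edge {'point': [0.6265, 0.0089, 0.2097], 'p': 0.7} [ 0.00180144 -0.00227262]
top stop {'point': [0.656, -0.1212, 0.2402], 'p': 0.66} [ 0.01938873 -0.13451084]
side knob {'point': [0.5923, -0.2007, 0.1973], 'p': 0.41} [-0.05125439 -0.20791036]
side lip_edge {'point': [0.6262, 0.0139, 0.2108], 'p': 0.91} [0.00195584 0.00273399]
side bolt {'point': [0.6514, -0.1117, 0.2013], 'p': 0.54} [ 0.01566867 -0.12463303]
side stop {'point': [0.6553, -0.1213, 0.2347], 'p': 0.57} [ 0.01868255 -0.13454699]
lip top 0.2218243273492806
```

View pics/end.png

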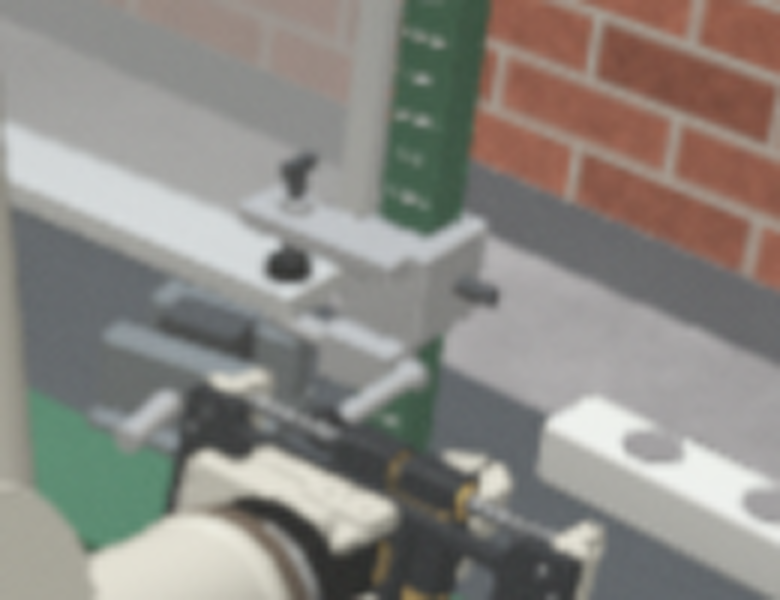

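The image shows the lip against the foot at (288,265) and the bolt's stem drawn in to the housing at (385,385). The bolt end measures +10 mm (home is +8), and the robot is touching nothing.

```bash
python3 -c "
from station import arm
print(arm.finish_job())"
```

```text
the job is handed in; nothing more can be done
None
```

The window is up firmly against the stop's foot at about 11.5 N and the bolt is fully home under the lip; the robot is clear and the job was handed in at about 30 s.

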